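# Snap the packed parts case shut

### The job

The small-parts case with the orange lid is packed and ready to go on the shelf. Press the free edge of its lid (the edge with the black thumb pad, opposite the hinge) down until the lid clicks past its spring catch and stays fully shut by itself, then let go. Leave the lid of the blue case standing open just as it is.

Things in the scene. Friction and masses are not known exactly. Their poses are not given: they have to be found in the camera images.
- orange_lid (a joint): Hinge of the orange lid (rad): 0 = shut, grows as it opens; starts at 0.25 to 0.6. Stiff hinge: the lid stays where left and swings with 1 to 2 N at its free edge. The catch resists from about 0.07 and gives way below about 0.035 after a push of some 10 to 15 N on the thumb pad; then the lid runs down to 0 and holds. A lid resting on the catch (about 0.06) is not shut.
- orange_lip (a point): Where to press: centre of the top of the black thumb pad (60 x 18 mm, 2 mm high) in the middle of the lid's free edge; the edge is 10 mm farther out. Moves with the lid, 152 mm from the hinge line. Axes turn with the lid: z normal to it, x from free edge to hinge, y along the hinge. Lid shut: 63.5 mm above the table.
- orange_hinge (a point): Middle of the hinge line, on the case's rear top edge, 55 mm above the table. x points level from the free-edge side (faces the robot) to the hinge, z up. Lid shut: press point at x -152, z +8.5 mm here. Grey case 150 x 150 x 55 mm, does not slide; brass and copper fittings inside; lid 162 (x) x 150 x 6 mm, orange frame, clear pane. The lid turns about this frame's y.
- blue_lip (a point): Thumb pad centre of the neighbouring case: same build, blue lid frame, empty, open, beside the orange one on either side. A bystander whose lid must not move. Axes as for orange_lip. Two small cartons and a tape roll on the table behind the cases are bystanders too.

How it is judged:
By the outcome, as a careful person would: the job done as asked, in the order asked, and still so for the second after the job is handed in, with the robot touching nothing.
It also fails if it takes over 26 s, if anything falls off the work surface, if the arm or the gripper's body presses on something with over 40 N, if the wrist force passes 120 N, or if a joint passes its speed limit or range.

### The arm

A 6-joint arm with a two-finger parallel gripper is mounted at the origin on the work surface. World frame = base frame: x ahead of the robot, y to its left, z up, the work surface at z = 0. Lengths are in m, angles in rad, forces in N, time in s.
With the tool pointing down it reaches from about 0.35 to 0.975 m from the base axis. Payload 7.1 kg.
Tool frame: the origin (TCP) lies midway between the tips of the shut fingers; the grasp point (between the pads) lies 19 mm behind it; z points along the fingers, x is the direction in which the jaws open and shut, and the axes are right-handed (so a half turn about z gives the same grasp; the last joint's range is limited). The gripper opens to 88 mm and grips with 3 to 60 N. Pads are 20 mm wide; open, the fingers measure 115 mm over their backs; the gripper's body (75 mm by 178 mm) begins 61 mm behind the grasp point.
Start: joints at [-1.147, 0.423, 1.63, -0, 1.089, -0.019], TCP at [0.268, -0.565, 0.199] pointing down, gripper open.
Joint ranges: [-3, 3], [-0.9, 2.11], [0.09, 2.58], [-1.31, 4.45], [0.11, 2.69], [-2.54, 2.54]. Speed limits (rad/s): [2.39, 2.39, 3.01, 3.14, 3.14, 3.14].

### API

Orientations are given as a unit quaternion [w, x, y, z].
In Python, from station import move_pose, movel, movej, command_gripper, wait, inverse_kinematics, read_camera, camera_info, MotionError, job_done, get_time, get_joint_pos, get_qvel, get_effort, get_tcp_pos, get_ee_rot, get_ft_force, get_ft_torque, get_grip_width gives the robot as it stands. Calls block until the motion is done:
- move_pose(position, orientation): joint-space move of the TCP to a pose.
- movel(position, frame=None, v=0.15, until_force=None): straight line of the TCP; frame=None keeps the orientation; v is the mean speed in m/s. With until_force (N) it stops when the force on the tool has changed by that much, and returns True; else False.
- movej(angles): joint-space move.
- command_gripper(opening): opening from 0.0 (shut) to 1.0 (fully open); the grip force is fixed at half the most; returns when the fingers have stopped.
- wait(seconds).
- inverse_kinematics(position, orientation): joint angles nearest the present ones, or None.
- read_camera(name): name is "side" or "top"; returns the picture (384x512x3 uint8, red, green, blue); there is no depth.
- camera_info(name): a dict with "intrinsics" (3x3 intrinsics, pixels), "T" (4x4, takes a point from camera to world coordinates). Camera axes: x right, y up, looking along -z (the intrinsics and any distortion apply to the point x, -y, -z); pixel columns grow to the right and rows downward; lengths in m; the calibration is good to about 2 mm. A picture is of the moment at which its call begins. camera_info takes no time and is no camera call.
A pose or a line that the arm cannot do raises MotionError and nothing moves.
- job_done(): hands the job in, once; it reports no verdict.
Readings, each from a call of its own:
- get_time(): time.
- get_joint_pos(): joint angles.
- get_qvel(): joint speeds.
- get_effort(): joint torques, N m.
- get_tcp_pos(): TCP position.
- get_ee_rot(): TCP orientation.
- get_ft_force(): force on the tool from outside, world axes, zero at the start.
- get_ft_torque(): the same for the moment, N m.
- get_grip_width(): opening from 0.0 (shut) to 1.0 (fully open).
Only numpy, scipy, OpenCV 4.12 (cv2) and the standard library are available. Lean on these libraries where they do the work, as an engineer would, in place of code of your own. Each camera call takes 0.05 s, during which the arm holds its last target.

## Working session

There is one attempt and no reset: what is moved stays moved. The work goes in short steps, each a Python script; the robot and the scene stay as the last script left them, time stands still between calls to the robot, and variables do not carry over. Pictures are saved under pics/ and viewed, and the job is handed in when it is done.

```bash
mkdir -p pics
python3 - <<'E'
from station import *
import cv2
for n in("side","top"):
    im=read_camera(n); cv2.imwrite(f"pics/{n}0.png",im[:,:,::-1]); c=camera_info(n); print(n,c)
print(get_time(),get_ee_rot())
E
```

```text
side {'intrinsics': array([[396.40166596,   0.        , 254.95712486],
       [  0.        , 396.40166596, 184.09682184],
       [  0.        ,   0.        ,   1.        ]]), 'T': array([[-9.44313062e-01,  1.83465141e-01, -2.73154503e-01,
         3.16740903e-01],
       [-3.29048371e-01, -5.26762466e-01,  7.83740055e-01,
         7.96464442e-01],
       [-9.85593786e-05,  8.29977015e-01,  5.57797583e-01,
         6.62075182e-01],
       [ 0.00000000e+00,  0.00000000e+00,  0.00000000e+00,
         1.00000000e+00]])}
top {'intrinsics': array([[464.05955162,   0.        , 253.14288016],
       [  0.        , 464.05955162, 186.11339885],
       [  0.        ,   0.        ,   1.        ]]), 'T': array([[ 0.00677581,  0.98280215, -0.18453733,  0.39937857],
       [-0.99960684,  0.01167802,  0.02549096,  0.00538349],
       [ 0.0272076 ,  0.18429206,  0.98249488,  1.15057598],
       [ 0.        ,  0.        ,  0.        ,  1.        ]])}
0.1 [-3.67626140e-04  8.45126680e-01 -5.34565667e-01 -5.53736829e-04]
```

View pics/side0.png

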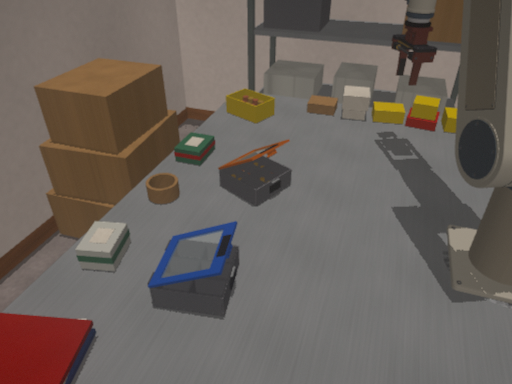

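View pics/top0.png

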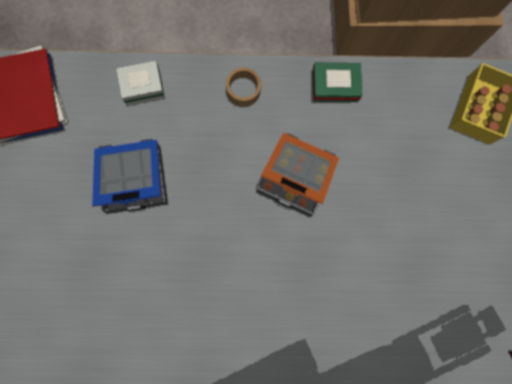

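```bash
python3 - <<'E'
import cv2
a=cv2.imread("pics/side0.png")[120:330,60:330];cv2.imwrite("pics/sidec.png",cv2.resize(a,(780,600),interpolation=cv2.INTER_CUBIC))
a=cv2.imread("pics/top0.png")[90:270,200:430];cv2.imwrite("pics/topc.png",cv2.resize(a,None,fx=3,fy=3,interpolation=cv2.INTER_CUBIC))
E
python3 - <<'E'
import cv2
a=cv2.imread("pics/side0.png")[130:210,205:305];cv2.imwrite("pics/sidec2.png",cv2.resize(a,None,fx=7.5,fy=7.5,interpolation=cv2.INTER_CUBIC))
a=cv2.imread("pics/top0.png")[125:220,245:350];cv2.imwrite("pics/topc2.png",cv2.resize(a,None,fx=6,fy=6,interpolation=cv2.INTER_CUBIC))
E
```

```text
(no output)
```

View pics/sidec2.png

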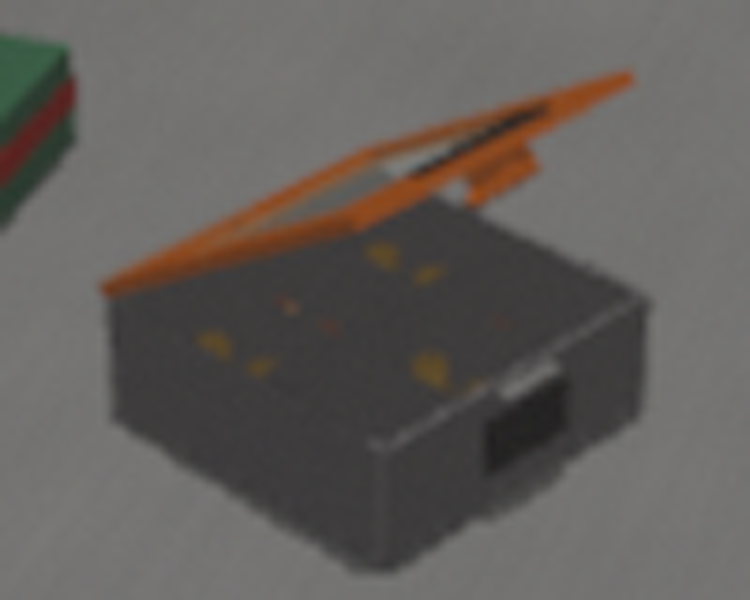

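View pics/topc2.png

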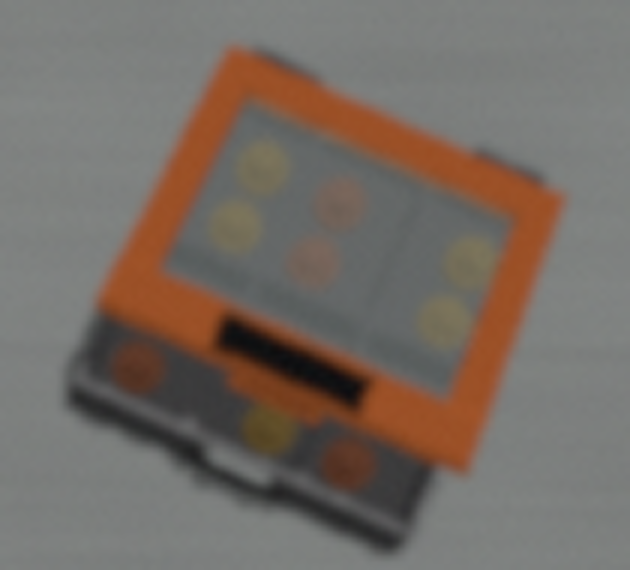

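```bash
cat > fit.py <<'E'
import numpy as np
from station import camera_info
from scipy.optimize import least_squares
C={n:camera_info(n) for n in("side","top")}
def proj(n,P):
    T=C[n]["T"];K=C[n]["intrinsics"]
    p=(np.asarray(P)-T[:3,3])@T[:3,:3]; p=p*[1,-1,-1]
    q=p@K.T; return q[:,:2]/q[:,2:]
# hinge frame: x toward hinge, z up ; lid opening raises free edge (-x)
def world(P,h,yaw,th,lid):
    P=np.array(P,float)
    if lid:
        c,s=np.cos(th),np.sin(th)
        P=np.array([P[0]*c+P[2]*s,P[1],-P[0]*s+P[2]*c])
    c,s=np.cos(yaw),np.sin(yaw)
    return np.array([c*P[0]-s*P[1],s*P[0]+c*P[1],P[2]])+h
E
cat > run.py <<'E'
from fit import *
L=[((-.162,.075,.0065),1),((-.162,-.075,.0065),1),((0,.075,.0065),1),((0,-.075,.0065),1),((-.152,0,.0085),1),((-.15,.075,0),0),((-.15,-.075,0),0)]
S=[(355,220),(632,75),(103,288),(370,150),(481,139),(378,445),(648,298)]
T=[(100,306),(468,470),(237,48),(563,195),(293,362),(75,378),(400,535)]
S=(np.array(S)+.5)/7.5-.5+[205,130]; T=(np.array(T)+.5)/6-.5+[245,125]
def W(v): return [world(p,v[:3],v[3],v[4],l) for p,l in L]
def res(v): P=W(v); return np.r_[(proj("side",P)-S).ravel(),(proj("top",P)-T).ravel()]
r=least_squares(res,[.6,-.05,.055,-.4,.4],loss="soft_l1")
print(r.x.round(4)); print(res(r.x).reshape(2,7,2).round(1).tolist())
print("lip",W(r.x)[4])
# free triangulation of lip
for i in (0,1,4,5,6):
    q=least_squares(lambda X:np.r_[(proj("side",[X])[0]-S[i]),(proj("top",[X])[0]-T[i])],W(r.x)[i]);print(i,q.x.round(4),W(r.x)[i].round(4),q.cost)
E
python3 run.py
```

```text
[ 0.7066 -0.1624  0.0543 -0.4334  0.5503]
[[[-0.0, 0.1], [0.4, 0.0], [-0.3, -0.4], [0.1, -0.0], [0.0, 0.8], [1.1, 1.2], [0.8, -0.3]], [[-0.3, -1.6], [0.0, -0.2], [-0.8, -1.1], [0.8, 0.1], [-0.2, -0.1], [-0.5, -0.1], [2.2, 0.4]]]
lip [ 0.59309472 -0.10989654  0.14103262]
0 [ 0.6138 -0.0382  0.1445] [ 0.6159 -0.0378  0.1446] 0.5691702320368139
1 [ 0.5531 -0.1737  0.1446] [ 0.5529 -0.1739  0.1446] 0.091416978103183
4 [ 0.5927 -0.1099  0.1433] [ 0.5931 -0.1099  0.141 ] 0.027395909022188736
5 [ 0.6031 -0.0321  0.0568] [ 0.602  -0.0314  0.0543] 0.6400473703587073
6 [ 0.5398 -0.1619  0.0562] [ 0.539  -0.1675  0.0543] 0.009029286668452674
```

```bash
cat > h.py <<'E'
from fit import *
from station import *
from scipy.spatial.transform import Rotation as Ro
H=np.array([.7066,-.1624,.055]); YAW=-.4334; TH=.5503
def pose(th,off=0.,sgn=1):
    p=world((-.152,0,.0085+off),H,YAW,th,1)
    n=world((0,0,1),np.zeros(3),YAW,th,1); y=world((0,1,0),np.zeros(3),YAW,th,1)*sgn
    z=-n; R=np.c_[y,np.cross(z,y),z]; q=Ro.from_matrix(R).as_quat()
    return p.tolist(),[q[3],q[0],q[1],q[2]]
E
python3 - <<'E'
from h import *
for s in(1,-1):
  for th,o in((TH,.06),(TH,0),(.3,0),(.1,0),(0,0),(0,-.004)):
    j=inverse_kinematics(*pose(th,o,s)); print(s,th,o,None if j is None else np.round(j,2))
E
```

```text
1 0.5503 0.06 [-0.26  0.74  1.2   0.09  1.74 -1.41]
1 0.5503 0 [-0.25  0.75  1.32  0.09  1.62 -1.41]
1 0.3 0 [-0.23  0.63  1.56  0.06  1.25 -1.4 ]
1 0.1 0 [-0.21  0.56  1.74  0.03  0.94 -1.36]
1 0 0 [-0.19  0.54  1.82 -0.    0.78 -1.33]
1 0 -0.004 [-0.19  0.55  1.82 -0.    0.78 -1.33]
-1 0.5503 0.06 [-0.26  0.74  1.2   0.09  1.74  1.73]
-1 0.5503 0 [-0.25  0.75  1.32  0.09  1.62  1.73]
-1 0.3 0 [-0.23  0.63  1.56  0.06  1.25  1.75]
-1 0.1 0 [-0.21  0.56  1.74  0.03  0.94  1.78]
-1 0 0 [-0.19  0.54  1.82 -0.    0.78  1.81]
-1 0 -0.004 [-0.19  0.55  1.82 -0.    0.78  1.81]
```

View pics/side1c.png

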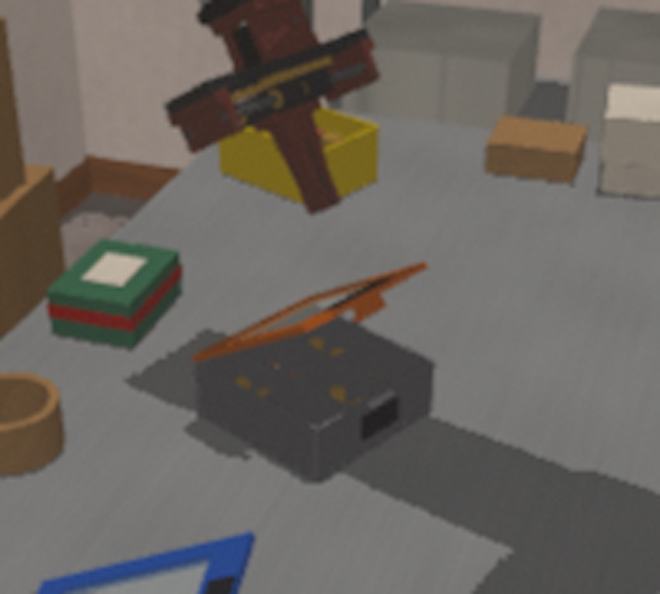

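The shut fingertips (crop pixel ≈325,210) sit above and normal to the orange lid's black pad (≈350,295). The lid hasn't moved. Next I touch the pad and swing the lid down.

Run:
```python
from h import *
import cv2
hit=movel(pose(TH,-.01)[0],v=.05,until_force=1.5)
p0,_=pose(TH); n=world((0,0,1),np.zeros(3),YAW,TH,1)
print(hit,get_time(),"offset n",(np.array(get_tcp_pos())-p0)@n,get_ft_force())
for th in(.4,.25,.12):
    p,q=pose(th)
    print(th,movel(p,q,v=.08,until_force=12),get_time(),get_tcp_pos()-np.array(p),get_ft_force())
for n in("side","top"): cv2.imwrite(f"pics/{n}2.png",read_camera(n)[:,:,::-1])
a=cv2.imread("pics/side2.png")[60:240,160:360];cv2.imwrite("pics/side2c.png",cv2.resize(a,None,fx=3.3,fy=3.3,interpolation=cv2.INTER_CUBIC))
```

```text
False 4.9417 offset n -0.009585460195570593 [ 0.11490972 -0.06139671 -0.22223526]
0.4 False 5.25 [-0.00037927  0.00031392  0.00114726] [-0.02788064  0.0651049  -0.15695935]
0.25 False 5.6833 [ 0.00078875 -0.00022183  0.00043283] [-0.09869767 -0.01217797 -0.13198733]
0.12 False 6.0833 [ 0.00092353 -0.00028478  0.00045856] [ 0.79698065  0.38571997 -0.46204383]
```

View pics/side2c.png

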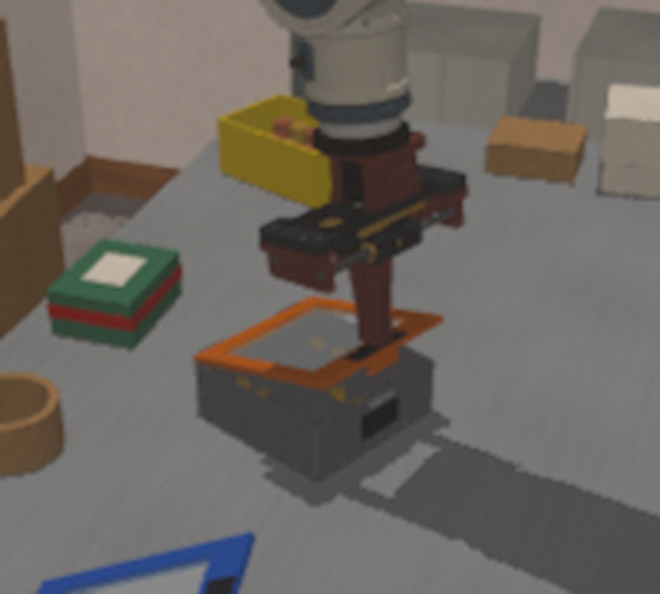

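The lid has followed down to about 0.12 rad, with the fingertips on the pad (≈375,345). Now I press through the catch, slowly and with a force guard.

Run:
```python
from h import *
import cv2
for th,o in((.07,0),(.035,0),(0,0),(0,-.004)):
    p,q=pose(th,o)
    s=movel(p,q,v=.03,until_force=28)
    print(th,o,s,get_time(),get_tcp_pos()-np.array(p),get_ft_force())
    if s: break
for n in("side","top"): cv2.imwrite(f"pics/{n}3.png",read_camera(n)[:,:,::-1])
a=cv2.imread("pics/side3.png")[60:240,160:360];cv2.imwrite("pics/side3c.png",cv2.resize(a,None,fx=3.3,fy=3.3,interpolation=cv2.INTER_CUBIC))
```

```text
0.07 0 False 6.5833 [ 0.00045267 -0.00012974  0.00024905] [0.11168237 1.27838337 1.08294525]
0.035 0 False 6.9083 [ 8.87525368e-05 -1.26291375e-05  1.81215150e-04] [-0.36377819  0.13388957  0.36347404]
0 0 False 7.2333 [3.47147137e-06 2.02280544e-05 1.46052273e-04] [-0.33328594  0.82829379  0.22033328]
0 -0.004 False 7.5167 [ 8.04671121e-05 -5.00431848e-05 -1.75185278e-04] [-0.89665768  0.49885694  0.55320311]
```

View pics/side3c.png

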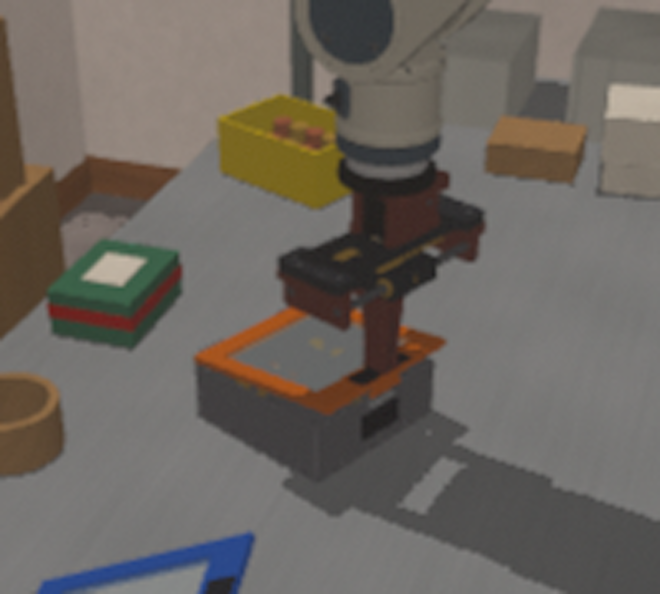

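Force is still near zero, and a small gap shows at the front (crop ≈320,405), so the lid hasn't engaged the catch. I keep going down under the guard.

Run:
```python
from h import *
import cv2
for o in np.arange(-.006,-.025,-.002):
    p,q=pose(0,o)
    s=movel(p,q,v=.02,until_force=28)
    f=np.array(get_ft_force()); z=get_tcp_pos()[2]
    print(round(o,3),s,round(get_time(),2),round(z,4),f.round(1))
    if s or f[2]>25: break
for n in("side","top"): cv2.imwrite(f"pics/{n}4.png",read_camera(n)[:,:,::-1])
a=cv2.imread("pics/side4.png")[130:210,205:305];cv2.imwrite("pics/side4c.png",cv2.resize(a,None,fx=7,fy=7,interpolation=cv2.INTER_CUBIC))
```

```text
-0.006 False 7.87 0.0574 [-0.5 -0.4  0.3]
-0.008 False 8.12 0.0554 [0.3 0.2 0.6]
-0.01 False 8.37 0.0534 [ 0.3  0.  -0.9]
-0.012 False 8.62 0.0513 [ 0.1  0.6 -0.1]
-0.014 False 8.87 0.05 [-1.8  0.   6.7]
-0.016 False 9.12 0.0485 [-4.1  0.8 11.3]
-0.018 False 9.37 0.046 [-1.7  0.8  5.5]
-0.02 False 9.62 0.0434 [-0.9  1.4  0.5]
-0.022 False 9.87 0.0413 [ 0.3  0.5 -0.5]
-0.024 False 10.12 0.0402 [-1.6  1.3  7.3]
```

View pics/side4c.png

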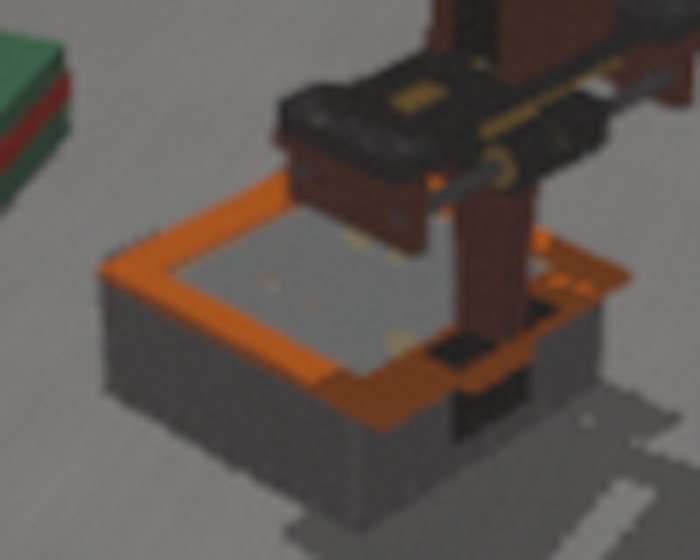

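The force rose to 11 N, dropped to about 0, and is rising again as the lid bottoms out, so the catch has clicked. The image shows the lid flush on the case. One short firm push, then I retreat and check.

Run:
```python
from h import *
import cv2
p,q=pose(0,-.032)
print(movel(p,q,v=.02,until_force=12),get_tcp_pos(),get_ft_force())
movel(pose(0,.08)[0],q,v=.15)
p=np.array(pose(0,.12)[0]); 
movel((p*[.75,.9,1]+[0,0,.03]).tolist(),q,v=.2)
wait(.5);print(get_time(),get_ft_force())
for n in("side","top"): cv2.imwrite(f"pics/{n}5.png",read_camera(n)[:,:,::-1])
a=cv2.imread("pics/side5.png")[130:210,205:305];cv2.imwrite("pics/side5c.png",cv2.resize(a,None,fx=7.5,fy=7.5,interpolation=cv2.INTER_CUBIC))
```

```text
True [ 0.56905388 -0.09864836  0.04017034] [-1.3977515  -0.986304    8.45693272]
12.7167 [0.32584695 0.35948752 0.26969454]
```

View pics/side5c.png

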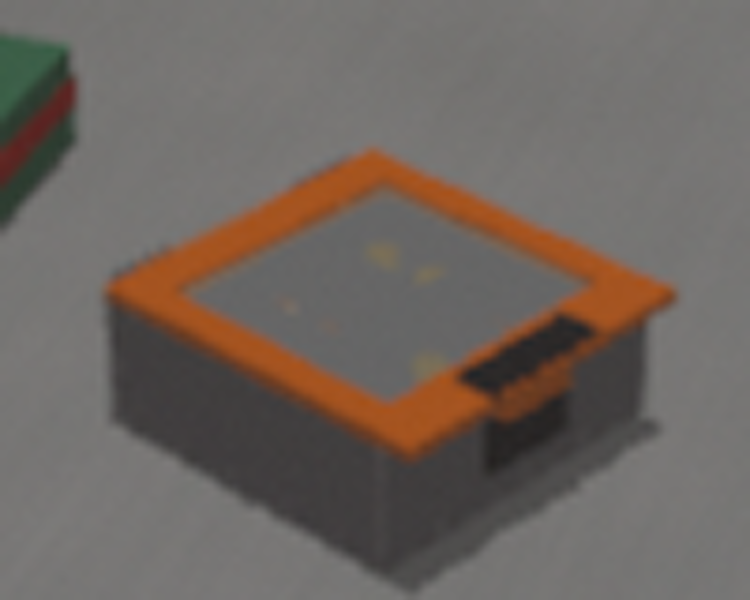

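View pics/side5.png

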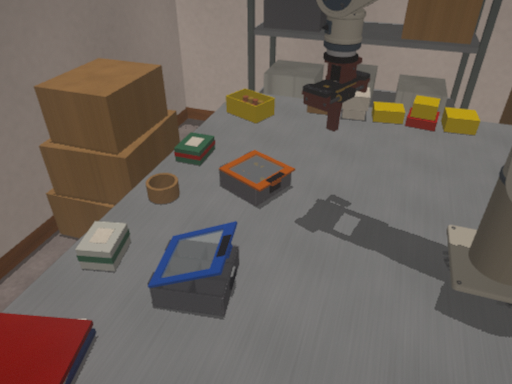

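View pics/top5.png

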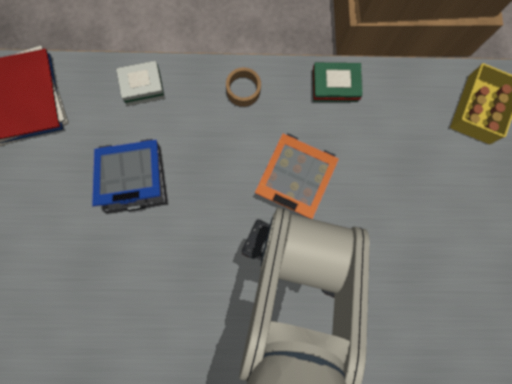

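Run:
```python
from h import *
L=[(-.162,.075,.0065),(-.162,-.075,.0065),(0,.075,.0065),(-.152,0,.0085)]
for th in(0,.03,.06):
    P=[world(p,H-[0,0,.0007],YAW,th,1) for p in L]
    print(th,((proj("side",P)-[205,130]+.5)*7.5-.5).round(0).tolist())
```

```text
0 [[411.0, 452.0], [679.0, 293.0], [107.0, 286.0], [530.0, 354.0]]
0.03 [[411.0, 441.0], [679.0, 281.0], [107.0, 286.0], [530.0, 344.0]]
0.06 [[410.0, 429.0], [679.0, 270.0], [106.0, 286.0], [530.0, 333.0]]
```

Seen in the crop: corner (≈678,293) and pad centre (≈530,354). Both match th = 0 and not 0.06. The blue lid and the other items look unchanged.

```bash
python3 -c "
from station import *
job_done();print(get_time())"
```

```text
the job is handed in; nothing more can be done
the job is handed in; nothing more can be done
```

The orange lid is fully shut and holding by itself, and I handed the job in. With shut fingers I swung it down from about 0.55 rad by its thumb pad and pressed it through the catch. The force rose to about 11 N, fell to 0, then rose again as the lid reached its stop. I then backed the arm clear.

**Last checks:** About 2.5 s after the final press, with the arm clear, the side picture matched the pixels predicted for a fully shut lid. The pad centre was at (530,354), against (530,354) predicted for shut and (530,333) for resting on the catch. The blue lid, cartons and tape roll looked unmoved in both views. My last clock reading was 12.7 s, well under the 26 s limit.

**Disagreements:**
- **TCP height:** contact came with the reported TCP lower than expected. It read about 0.040 m at the shut stop, where the pad top should be 0.0635 m. I don't know the cause, so I relied on force and the pictures for the final press.
- **First touch:** the 1.5 N guard meant to detect first contact on the pad did not trigger.

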